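# Rerack milling cutters in reverse order

## Task

The other side of the workpiece needs the cutters in reverse order: move all four cutter tubes from the wooden rack to the metal rack, one tube lying flat in each slot, so that the one next to the black end of the wooden rack comes to lie farthest from the black end of the metal rack, the second one second farthest, and so on. Lay each tube along its slot, between the ribs; either way round will do.

Things in the scene. Friction and masses are not known exactly. Their poses are not given: they have to be found in the camera images.
- tube_red: Loose clear square plastic tube with a small milling cutter in it and a red cap, about 13 mm long, on its -y end (the clear part is nearly invisible: one sees the cap and the thin pale cutter); 12 mm wide (x), 60 mm long (y), 13 mm high (z), about 16 g. Origin at the centre of its underside; y runs along the tube. At the start it lies in one slot of the wooden rack.
- tube_blue: Loose clear square plastic tube with a small milling cutter in it and a blue cap, about 13 mm long, on its -y end (the clear part is nearly invisible: one sees the cap and the thin pale cutter); 12 mm wide (x), 60 mm long (y), 13 mm high (z), about 16 g. Origin at the centre of its underside; y runs along the tube. At the start it lies in one slot of the wooden rack.
- tube_yellow: Loose clear square plastic tube with a small milling cutter in it and a yellow cap, about 13 mm long, on its -y end (the clear part is nearly invisible: one sees the cap and the thin pale cutter); 12 mm wide (x), 60 mm long (y), 13 mm high (z), about 16 g. Origin at the centre of its underside; y runs along the tube. At the start it lies in one slot of the wooden rack.
- tube_green: Loose clear square plastic tube with a small milling cutter in it and a green cap, about 13 mm long, on its -y end (the clear part is nearly invisible: one sees the cap and the thin pale cutter); 12 mm wide (x), 60 mm long (y), 13 mm high (z), about 16 g. Origin at the centre of its underside; y runs along the tube. At the start it lies in one slot of the wooden rack.
- tag_red: Flat red disc, 17 mm across and 3 mm high, fixed on the ledge of the wooden rack in front of the slot in which the red-capped tube lies at the start, 55 mm from the slot's centre; it stays there as a record of the old order. Origin at the centre of its underside.
- tag_blue: Flat blue disc, 17 mm across and 3 mm high, fixed on the ledge of the wooden rack in front of the slot in which the blue-capped tube lies at the start, 55 mm from the slot's centre; it stays there as a record of the old order. Origin at the centre of its underside.
- tag_yellow: Flat yellow disc, 17 mm across and 3 mm high, fixed on the ledge of the wooden rack in front of the slot in which the yellow-capped tube lies at the start, 55 mm from the slot's centre; it stays there as a record of the old order. Origin at the centre of its underside.
- tag_green: Flat green disc, 17 mm across and 3 mm high, fixed on the ledge of the wooden rack in front of the slot in which the green-capped tube lies at the start, 55 mm from the slot's centre; it stays there as a record of the old order. Origin at the centre of its underside.
- rack_old: Fixed wooden rack on the left, 220 x 112 mm, base 10 mm thick, holding the tubes in any order; a ledge on its -x side carries the discs. Origin: centre of the slot row, on the desk. x along the slots, y along the row; slots centred at x = 0, y = 75, 25, -25, -75 mm, built as in the metal rack. Black strip 12 mm wide, 14 mm high along the +y end; the -y end is plain.
- rack_new: Fixed metal rack with grey ribs on the right, 220 x 92 mm, turned any way. Origin: centre of the slot row, on the desk. x along the slots, y along the row; slots centred at x = 0, y = 75, 25, -25, -75 mm, each 80 mm long (x), 30 wide inside, floor 10 mm above the desk, ribs 3 mm thick and 4 mm above the floor. Black strip 12 mm wide, 14 mm high along the +y end only.

How it is judged:
By the outcome, as a careful person would: the job done as asked, in the order asked, and still so for the second after the job is handed in, with the robot touching nothing.
It also fails if it takes over 99 s, if anything falls off the work surface, if the arm or the gripper's body presses on something with over 40 N, if the wrist force passes 120 N, or if a joint passes its speed limit or range.

## Robot

A 6-joint arm with a two-finger parallel gripper is mounted at the origin on a cart in front of the work surface, level with it; the furniture and walls round the work are solid. World frame = base frame: x ahead of the robot, y to its left, z up, the work surface at z = 0. Lengths are in m, angles in rad, forces in N, time in s.
With the tool pointing down it reaches from about 0.35 to 0.85 m from the base axis. Payload 8.1 kg.
Tool frame: the origin (TCP) lies midway between the tips of the shut fingers; the grasp point (between the pads) lies 19 mm behind it; z points along the fingers, y is the line along which they close (so a half turn about z gives the same grasp; the last joint's range is limited). The gripper opens to 85 mm and grips with 20 to 120 N. Pads are 22 mm wide; open, the fingers measure 114 mm over their backs; the gripper's body (76 mm by 85 mm) begins 54 mm behind the grasp point. The pads swing forward as they close: fully open they stand 13 mm farther back than shut.
Start: joints at [-1.255, 0.13, 1.488, -0, 1.523, -0.085], TCP at [0.234, -0.552, 0.231] pointing down, gripper open.
Joint ranges: [-2.96, 2.96], [-0.89, 2.26], [0.02, 2.5], [-1.34, 4.48], [0, 2.73], [-2.66, 2.66]. Speed limits (rad/s): [2.39, 2.39, 2.79, 3.14, 3.14, 3.14].

## Interface

Orientations are given as a unit quaternion [w, x, y, z].
In Python, from plant import env, vision gives the robot as it stands. Calls block until the motion is done:
- env.move_ptp(position, orientation): joint-space move of the TCP to a pose.
- env.move_straight(position, max_speed=0.15, frame=None): straight line of the TCP; frame=None keeps the orientation; max_speed is the mean speed in m/s.
- env.move_joints(angles): joint-space move.
- env.let_go() and env.grasp(force=None): open the fingers fully, or close them until they stop; force is the grip in N (None keeps the last).
- env.pause(seconds).
- env.solve_ik(position, orientation): joint angles nearest the present ones, or None.
- vision.read_camera(name): name is "side" or "top" or "wrist"; returns a dict with "pixels" (480x640x3 uint8, red, green, blue), "depth" (480x640 float32, m along the optical axis (not along the pixel's ray), 0 where there is no reading), "fx", "fy", "cx", "cy" (pixels), "R" (3x3) and "t" (3): a world point X has camera coordinates R X + t. Camera axes: x right, y down, z forward; pixel columns grow to the right and rows downward; lengths in m; the calibration is good to about 2 mm. A picture is of the moment at which its call begins.
A pose or a line that the arm cannot do raises env.Unreachable and nothing moves.
- env.finish_job(): hands the job in; it is judged then, once.
Readings, each from a call of its own:
- env.get_time_s(): time.
- env.get_q(): joint angles.
- env.get_joint_velocities(): joint speeds.
- env.get_joint_efforts(): joint torques, N m.
- env.get_position(): TCP position.
- env.get_tool_rot(): TCP orientation.
- env.get_wrist_force(): force on the tool from outside, world axes, zero at the start.
- env.get_ft_torque(): the same for the moment, N m.
- env.get_grip_width(): finger opening in m.
- env.get_finger_force(): force on a finger pad.
Only numpy, scipy, OpenCV 4.12 (cv2) and the standard library are available. Lean on these libraries where they do the work, as an engineer would, in place of code of your own. Each camera call takes 0.05 s, during which the arm holds its last target. There are 200 camera calls.

## Working session

There is one attempt and no reset: what is moved stays moved. The work goes in short steps, each a Python script; the robot and the scene stay as the last script left them, time stands still between calls to the robot, and variables do not carry over. Pictures are saved under pics/ and viewed, at most 14 in all, crops included, and the job is handed in when it is done.

```bash
mkdir -p pics; ls
python3 - <<'E'
from plant import env, vision
import cv2,numpy as np
for n in("top","side"):
    d=vision.read_camera(n); cv2.imwrite(f"pics/{n}0.png",d["pixels"][:,:,::-1])
    np.savez(f"{n}0.npz",**d)
    print(n,d["fx"],d["cx"],d["cy"],(-d["R"].T@d["t"]).round(3),d["R"].round(2).tolist(),(d["depth"]>0).mean())
print(env.get_time_s(),env.get_tool_rot(),env.get_grip_width())
E
```

```text
pics
top 446.26278017060156 320.05782400074344 244.14226510228065 [ 0.44  -0.101  0.902] [[0.02, -1.0, 0.01], [-0.99, -0.02, -0.13], [0.13, -0.01, -0.99]] 0.99583984375
side 619.3221222004486 321.518706259944 238.42670745208392 [ 1.063 -0.114  0.871] [[0.07, 1.0, -0.0], [0.85, -0.07, -0.53], [-0.53, 0.04, -0.85]] 0.99595703125
0.1 [-8.15166759e-04  9.79987778e-01  1.99055974e-01 -9.88302581e-05] 0.08551452586206393
```

View pics/top0.png

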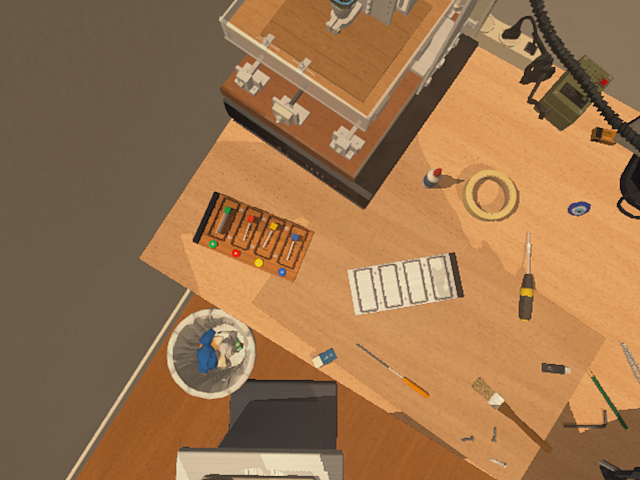

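View pics/side0.png

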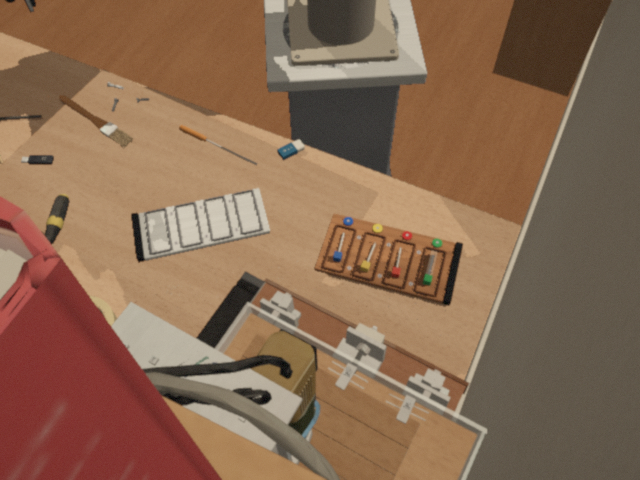

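The top view shows the wooden rack at about (255,235) with its black end on the left. The order from black is green, red, yellow, blue. The metal rack is at about (405,283) with its black end on the right. The side view agrees. I'll zoom in on the green tube's slot and the speckled metal slot.

Run:
```python
import cv2,numpy as np
a=cv2.imread("pics/top0.png")[180:325,185:475]; b=cv2.imread("pics/side0.png")[180:310,125:470]
a=cv2.resize(a,(667,333),interpolation=cv2.INTER_CUBIC);b=cv2.resize(b,(690,260),interpolation=cv2.INTER_CUBIC)
o=np.zeros((593,690,3),np.uint8);o[:333,:667]=a;o[333:]=b
cv2.imwrite("pics/z0.png",o)
d=np.load("top0.npz");
K=lambda d,v,u:d["R"].T@(np.array([(u-d["cx"])/d["fx"],(v-d["cy"])/d["fy"],1])*d["depth"][v,u]-d["t"])
for u,v in[(225,225),(202,227),(365,290),(440,280),(457,275),(300,110),(240,30),(370,120),(300,150),(320,185),(340,10)]:print(u,v,K(d,v,u).round(3))
```

```text
225 225 [0.588 0.085 0.011]
202 227 [0.582 0.13  0.015]
365 290 [ 0.463 -0.199  0.009]
440 280 [ 0.486 -0.349  0.012]
457 275 [ 0.496 -0.381  0.017]
300 110 [ 0.782 -0.066  0.131]
240 30 [0.882 0.033 0.213]
370 120 [ 0.736 -0.185  0.2  ]
300 150 [ 0.718 -0.067  0.098]
320 185 [ 0.678 -0.106  0.   ]
340 10 [ 0.875 -0.129  0.28 ]
```

View pics/z0.png

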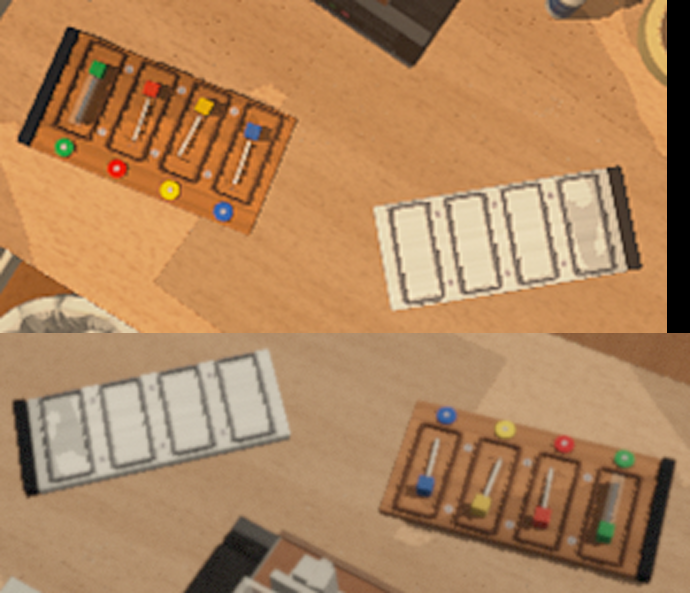

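The order is confirmed. The fourth metal slot, next to the black strip, looks smudged, and the green tube's body looks dark, so I'll check both with the wrist camera. First I'll fit the rack poses from the tags and the metal rack outline.

```bash
cat > h.py <<'E'
import cv2,numpy as np
def ray(d,px,z):
    px=np.atleast_2d(px).astype(float)
    r=np.c_[(px[:,0]-d["cx"])/d["fx"],(px[:,1]-d["cy"])/d["fy"],np.ones(len(px))]@d["R"]
    c=-d["R"].T@d["t"]; return c+r*((z-c[2])/r[:,2])[:,None]
def proj(d,X):
    c=np.atleast_2d(X)@d["R"].T+d["t"]; return c[:,:2]/c[:,2:]*[d["fx"],d["fy"]]+[d["cx"],d["cy"]]
HUE=dict(green=(45,85,110),red=(174,4,150),yellow=(20,33,150),blue=(100,125,110))
def blobs(d,col,roi=None,smin=None):
    h=cv2.cvtColor(np.ascontiguousarray(d["pixels"]),cv2.COLOR_RGB2HSV).astype(int)
    lo,hi,s=HUE[col]; s=smin or s
    m=((h[...,0]>=lo)&(h[...,0]<=hi)) if lo<hi else ((h[...,0]>=lo)|(h[...,0]<=hi))
    m=(m&(h[...,1]>s)&(h[...,2]>60)).astype(np.uint8)
    if roi is not None:
        k=np.zeros_like(m);x0,y0,x1,y1=roi;k[y0:y1,x0:x1]=1;m*=k
    n,_,st,ce=cv2.connectedComponentsWithStats(m)
    return sorted([(int(st[i,4]),ce[i]) for i in range(1,n) if st[i,4]>=8],key=lambda t:-t[0])[:3]
def frame_from_tags(T):  # dict col->xy, order from +y end
    ys=dict(zip(["green","red","yellow","blue"],[.075,.025,-.025,-.075]))
    A=np.array([[-.055,ys[c]] for c in T]);B=np.array([T[c][:2] for c in T])
    a=A-A.mean(0);b=B-B.mean(0)
    th=np.arctan2((a[:,0]*b[:,1]-a[:,1]*b[:,0]).sum(),(a*b).sum())
    R=np.array([[np.cos(th),-np.sin(th)],[np.sin(th),np.cos(th)]])
    o=B.mean(0)-R@A.mean(0); return o,th,np.abs(B-(A@R.T+o)).max()
E
python3 - <<'E'
from h import *
for n,roi in(("top",(185,180,330,300)),("side",(310,200,475,310))):
    d=dict(np.load(n+"0.npz"));T={}
    for c in HUE:
        bl=blobs(d,c,roi); P=[(a,ray(d,p,.013)[0].round(4)[:2].tolist()) for a,p in bl]; print(n,c,P)
        T[c]=min((p for a,p in P if a>15),key=lambda p:p[0]) 
    print(frame_from_tags(T))
    g=cv2.cvtColor(np.ascontiguousarray(d["pixels"]),cv2.COLOR_RGB2HSV)
    x0,y0,x1,y1=(335,235,480,330) if n=="top" else (120,175,285,270)
    m=np.zeros((480,640),np.uint8);m[y0:y1,x0:x1]=((g[...,1]<80)|(g[...,2]<75))[y0:y1,x0:x1]
    m=cv2.morphologyEx(m,cv2.MORPH_OPEN,np.ones((3,3)))
    c=max(cv2.findContours(m,0,2)[0],key=cv2.contourArea)
    W=ray(d,c[:,0,:],.010)[:,:2].astype(np.float32)
    print(cv2.minAreaRect(W))
E
```

```text
top green [(43, [0.5492, 0.1073]), (37, [0.619, 0.0816])]
top red [(39, [0.5315, 0.0604])]
top yellow [(55, [0.5138, 0.0144]), (42, [0.5879, -0.0137])]
top blue [(39, [0.4961, -0.0328]), (31, [0.5662, -0.0561])]
(array([0.5740702 , 0.01780672]), np.float64(-0.3627834144902745), np.float64(0.0004478168589788431))
((0.47804829478263855, -0.27915942668914795), (0.09058655053377151, 0.21917876601219177), 10.584646224975586)
side green [(63, [0.6171, 0.0809]), (39, [0.5535, 0.1067])]
side red [(54, [0.6003, 0.0328]), (49, [0.5348, 0.0606])]
side yellow [(32, [0.5892, -0.0162]), (26, [0.5191, 0.0113])]
side blue [(44, [0.5641, -0.0562]), (38, [0.4994, -0.033])]
(array([0.57811281, 0.01686226]), np.float64(-0.3631619342055587), np.float64(0.0017305430219437846))
((0.4821435809135437, -0.2774258553981781), (0.09705422818660736, 0.2195523977279663), 10.641542434692383)
```

```bash
cat >> h.py <<'E'
def Q(a): return np.array([0,np.cos(a/2),np.sin(a/2),0])
E
python3 - <<'E'
from plant import env,vision
from h import *
for a in(-.363,-.363+np.pi,.185,.185+np.pi,.185-np.pi):
    p=[.576,.017,.25] if a in(-.363,-.363+np.pi) else [.48,-.278,.25]
    q=env.solve_ik(p,Q(a)); print(a,None if q is None else np.round(q,2))
env.move_ptp([.54,.02,.30],Q(-.363))
d=vision.read_camera("wrist");np.savez("w0.npz",**d);cv2.imwrite("pics/w0.png",d["pixels"][:,:,::-1])
print(env.get_time_s(),d["fx"],-d["R"].T@d["t"],d["R"].round(2))
E
```

```text
-0.363 [-0.06  0.06  1.53 -0.    1.55  1.87]
2.778592653589793 [-0.06  0.06  1.53 -0.    1.55 -1.27]
0.185 [-0.62  0.    1.59 -0.    1.55  0.77]
3.326592653589793 [-0.62  0.    1.59 -0.    1.55 -2.37]
-2.956592653589793 [-0.62  0.    1.59 -0.    1.55 -2.37]
2.475 386.99980586699166 [ 0.61594941 -0.00989754  0.44146511] [[-0.36 -0.93  0.  ]
 [-0.89  0.34  0.31]
 [-0.29  0.11 -0.95]]
```

View pics/w0.png

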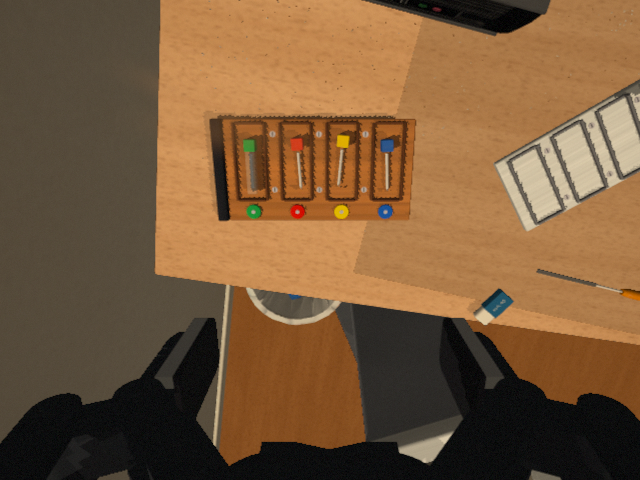

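The wrist view shows the tags in row 212 at columns 254, 298, 341 and 385. The caps are in rows 142–147 with the cutters below them. I'll go closer for the poses.

Run:
```python
from plant import env,vision
from h import *
env.move_ptp([.555,.015,.15],Q(-.363))
d=vision.read_camera("wrist");np.savez("w1.npz",**d)
env.move_ptp([.46,-.275,.15],Q(.185))
e=vision.read_camera("wrist");np.savez("w2.npz",**e)
o=np.zeros((600,640,3),np.uint8)
o[:300]=d["pixels"][0:300,:,::-1];o[300:]=e["pixels"][0:300,:,::-1];cv2.imwrite("pics/w12.png",o)
print(env.get_time_s())
T={}
for c in HUE:
    bl=blobs(d,c); print(c,[(a,p.round(1).tolist()) for a,p in bl])
```

```text
4.3917
green [(309, [210.8, 183.7]), (289, [221.3, 275.4])]
red [(284, [284.7, 275.0]), (14, [290.1, 175.4]), (8, [278.1, 173.4])]
yellow [(361, [351.3, 177.1]), (319, [348.2, 275.5])]
blue [(302, [416.9, 185.0]), (280, [411.5, 275.2])]
```

View pics/w12.png

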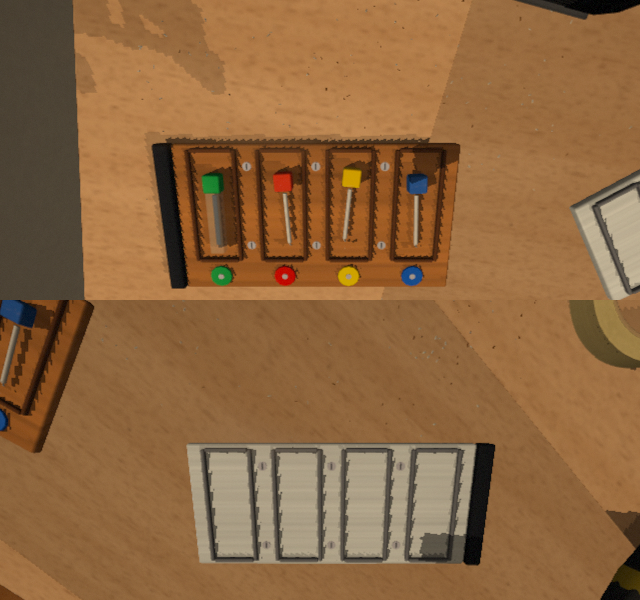

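The metal slots are clear, so the smudge was only a shadow or reflection. Caps are at (213,184), (284,182), (351,177) and (417,184), with the cutters running down to row ~245. The metal rack's outline corners are about (188,145), (493,145), (478,263) and (200,263). Now I'll compute the poses.

Run:
```python
from h import *
import h
h.HUE["red"]=(172,5,190)
d=dict(np.load("w1.npz"));e=dict(np.load("w2.npz"))
T={};cap={}
for c in HUE:
    P=blobs(d,c,(190,140,450,300),205 if c=="red" else None)
    print(c,[(a,p.round(1).tolist()) for a,p in P])
    T[c]=[ray(d,p,.013)[0] for a,p in P if p[1]>260][0]
    cap[c]=[p for a,p in P if p[1]<200][0]
o,th,err=frame_from_tags(T);print("old",o,th,err)
R=np.array([[np.cos(th),-np.sin(th)],[np.sin(th),np.cos(th)]])
hsv=cv2.cvtColor(np.ascontiguousarray(d["pixels"]),cv2.COLOR_RGB2HSV).astype(int)
tubes={}
for c,y in zip(["green","red","yellow","blue"],[.075,.025,-.025,-.075]):
    v,u=np.mgrid[int(cap[c][1])+13:256,int(cap[c][0])-25:int(cap[c][0])+26]
    m=hsv[v,u,1]<(150)
    px=np.c_[u[m],v[m]]; w=(ray(d,px,.0165)[:,:2]-o)@R
    k=(abs(w[:,1]-y)<.011)&(w[:,0]>-.038);w=w[k]
    cc=(ray(d,cap[c],.022)[0][:2]-o)@R
    mc=w.mean(0); vec=mc-cc; yaw=np.arctan2(vec[1],-vec[0])  # slope
    l=cv2.fitLine(w.astype(np.float32),cv2.DIST_HUBER,0,.01,.01).ravel(); 
    u_=vec/np.linalg.norm(vec); ctr=cc+u_*.0235
    print(c,len(w),"cap",cc.round(4),"cut mean",mc.round(4),"xrange",w[:,0].min().round(4),w[:,0].max().round(4),"slope deg",np.degrees(np.arctan2(-vec[1],-vec[0])).round(1),np.degrees(np.arctan(l[1]/l[0])).round(1),"ctr",ctr.round(4))
    tubes[c]=(*(R@ctr+o),th+np.arctan2(-vec[1],-vec[0]))
print(tubes)
g=cv2.cvtColor(np.ascontiguousarray(e["pixels"]),cv2.COLOR_RGB2HSV)
m=np.zeros((480,640),np.uint8);m[125:280,170:510]=((g[...,1]<75)|(g[...,2]<50))[125:280,170:510]
m=cv2.morphologyEx(m,cv2.MORPH_OPEN,np.ones((3,3)))
c=max(cv2.findContours(m,0,2)[0],key=cv2.contourArea)
r=cv2.minAreaRect(ray(e,c[:,0,:],.010)[:,:2].astype(np.float32));print("new",r, cv2.boundingRect(c))
```

```text
green [(309, [210.8, 183.7]), (289, [221.3, 275.4])]
red [(303, [282.6, 181.2]), (283, [284.7, 275.1])]
yellow [(361, [351.3, 177.1]), (319, [348.2, 275.5])]
blue [(302, [416.9, 185.0]), (280, [411.5, 275.2])]
old [0.5764067  0.01678078] -0.36293884624475214 0.0006236021680530932
green 796 cap [0.0182 0.073 ] cut mean [-0.0118  0.074 ] xrange -0.0345 0.0084 slope deg -1.8 -0.8 ctr [-0.0053  0.0738]
red 237 cap [0.0199 0.0226] cut mean [-0.0083  0.0212] xrange -0.0281 0.0098 slope deg 2.8 3.5 ctr [-0.0035  0.0215]
yellow 252 cap [ 0.0228 -0.0254] cut mean [-0.0053 -0.0229] xrange -0.0257 0.0127 slope deg -5.0 -5.3 ctr [-0.0006 -0.0233]
blue 246 cap [ 0.0172 -0.0715] cut mean [-0.011  -0.0739] xrange -0.0305 0.0069 slope deg 4.7 3.7 ctr [-0.0062 -0.0735]
{'green': (np.float64(0.5976127134198136), np.float64(0.08763937796218552), np.float64(-0.39406207646278313)), 'red': (np.float64(0.5807207055718661), np.float64(0.03810162397847715), np.float64(-0.3140837306155149)), 'yellow': (np.float64(0.567580142903112), np.float64(-0.004791142081775345), np.float64(-0.45073832972896527)), 'blue': (np.float64(0.5445345745003741), np.float64(-0.0497065599625507), np.float64(-0.28067630939936256))}
new ((0.48004576563835144, -0.28059589862823486), (0.0918351411819458, 0.2190268486738205), 10.498936653137207) (187, 143, 308, 122)
```

The three views agree within about 2 mm, and the metal rack measures 92 x 219 mm. Its slots are not centred in the outline, so I'll measure the ribs directly.

I'll grip each tube along its length, because fully open fingers across the row would land on the neighbouring tubes.

Run:
```python
from h import *
for n,(x0,y0,x1,y1) in (("w2",(195,145,466,262)),("top0",(353,252,452,312))):
    e=dict(np.load(n+".npz"))
    g=cv2.cvtColor(np.ascontiguousarray(e["pixels"]),cv2.COLOR_RGB2GRAY)
    med=np.median(g[y0:y1,x0:x1]);print(n,med)
    m=np.zeros((480,640),np.uint8);m[y0:y1,x0:x1]=(g<med*.72)[y0:y1,x0:x1]
    m=cv2.morphologyEx(m,cv2.MORPH_CLOSE,np.ones((3,3)))
    for c in cv2.findContours(m,cv2.RETR_EXTERNAL,2)[0]:
        W=ray(e,c[:,0,:],.014)[:,:2].astype(np.float32)
        r=cv2.minAreaRect(W)
        if max(r[1])>.06: print(np.round(r[0],4),np.round(r[1],4),round(r[2],1))
```

```text
w2 157.0
[ 0.4937 -0.3522] [0.0847 0.0475] 10.6
[ 0.4838 -0.2992] [0.0846 0.0381] 10.5
[ 0.4658 -0.2024] [0.0846 0.0387] 10.4
[ 0.4751 -0.2507] [0.0853 0.0387] 10.5
top0 188.0
[ 0.4629 -0.2003] [0.0864 0.0368] 10.6
[ 0.4732 -0.2492] [0.0846 0.0371] 10.5
[ 0.4801 -0.2983] [0.0892 0.0368] 10.8
[ 0.4896 -0.3478] [0.0888 0.0376] 10.4
```

```bash
cat >> h.py <<'E'
TUBE={'green':(.5976,.0876,-.385),'red':(.5807,.0381,-.314),'yellow':(.5676,-.0048,-.451),'blue':(.5445,-.0497,-.285)}
NEW=np.array([.478,-.2745]);ROW=np.array([.1822,-.9833]);NA=.1835
SLOT={'green':-.075,'red':-.025,'yellow':.025,'blue':.075}
ZP=.009
def pick(env,c):
    x,y,a=TUBE[c]; q=Q(a+np.pi/2)
    env.move_ptp([x,y,.09],q); env.let_go()
    env.move_straight([x,y,ZP],.12)
    f0=env.get_wrist_force(); env.grasp(20); w=env.get_grip_width()
    f1=env.get_wrist_force()
    env.move_straight([x,y,.09],.15)
    print(c,"pick",w,env.get_grip_width(),env.get_finger_force(),np.round(f0,1),np.round(f1,1),env.get_time_s(),flush=True)
    return env.get_grip_width()
def place(env,c):
    x,y=NEW+ROW*SLOT[c]
    env.move_ptp([x,y,.09],Q(NA+np.pi/2))
    env.move_straight([x,y,ZP+.001],.1)
    print("down",np.round(env.get_wrist_force(),1),env.get_grip_width())
    env.let_go(); env.move_straight([x,y,.09],.15); print("placed",env.get_time_s(),flush=True)
E
python3 - <<'E'
from plant import env,vision
from h import *
pick(env,"green")
d=vision.read_camera("wrist");cv2.imwrite("pics/g1.png",d["pixels"][:,:,::-1])
E
```

```text
green pick 0.05900157428657231 0.05918131279302731 21.6388937830925 [ 0.1 -0.1  1. ] [-0.5 -0.5  6.9] 7.95
```

View pics/g1.png

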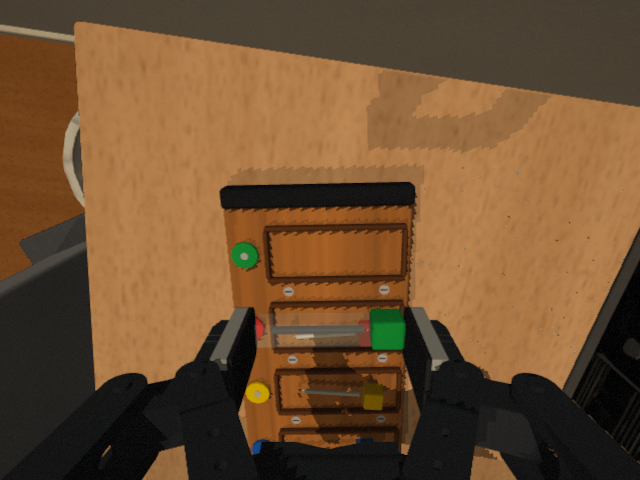

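The green tube is held level between the pads at (335,330), width 59 mm. I'll place it and check.

```bash
sed -i 's/^ZP=.*/ZP=.0095/' h.py
python3 - <<'E'
from plant import env,vision
from h import *
place(env,"green")
d=vision.read_camera("wrist");cv2.imwrite("pics/g2.png",d["pixels"][:,:,::-1])
E
```

```text
down [0.2 0.7 0.5] 0.058994051607989394
placed 11.2167
```

View pics/g2.png

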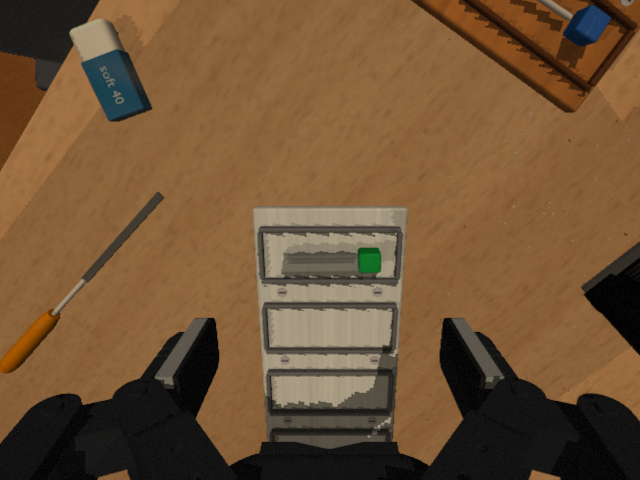

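The green tube lies flat and centred in the end slot, at (330,262). I'll move the rest, stopping if a grip width is off.

Run:
```python
from plant import env,vision
from h import *
for c in("red","yellow","blue"):
    if not .055<pick(env,c)<.063: print("BAD");break
    place(env,c)
else:
    env.move_straight([.40,-.26,.25],.3)
    env.move_ptp([.234,-.45,.28],Q(NA+np.pi/2))
for n in("top","side"):
    d=vision.read_camera(n);im=d["pixels"][:,:,::-1]
    cr=im[235:330,335:480] if n=="top" else im[175:270,120:285]
    cv2.imwrite(f"pics/{n}1.png",cv2.resize(cr,None,fx=4,fy=4,interpolation=cv2.INTER_CUBIC))
print(env.get_time_s())
```

```text
red pick 0.05818816341148234 0.05787950526484491 21.52795761823654 [-0.1 -0.5 -0.8] [-1.  -0.9  6.6] 14.4
down [0.3 0.4 0. ] 0.05825302495004938
placed 17.5917
yellow pick 0.058381875718618616 0.05789471306717111 21.536664068698883 [-0.6  0.2  0.1] [-1.   0.3  6.1] 20.725
down [-0.3  0.2 -0.1] 0.058061177776213314
placed 23.9167
blue pick 0.05819454800044868 0.05793813965997958 21.527105569839478 [-0.3  0.1  0.5] [-1.6 -0.8  5.9] 27.0167
down [ 0.1  0.9 -1. ] 0.05815166370107258
placed 30.1917
32.125
```

View pics/top1.png

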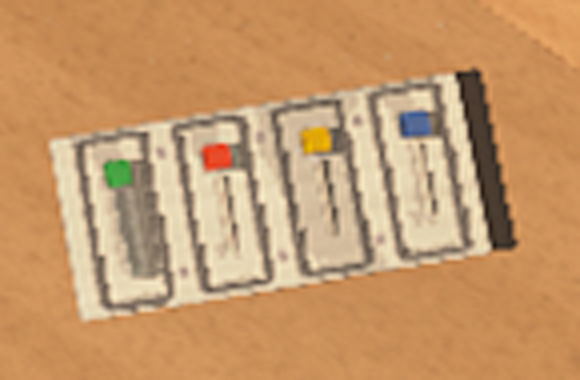

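View pics/side1.png

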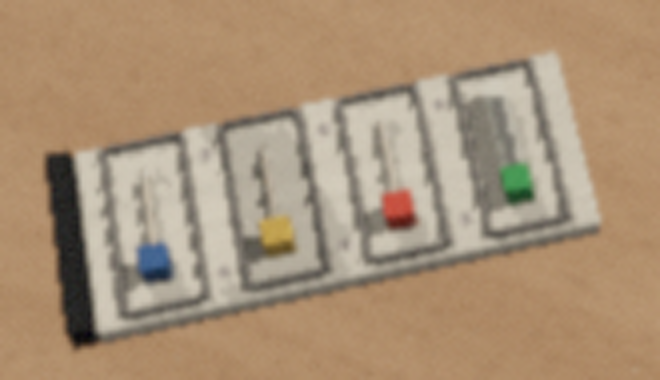

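Both views show one tube in each slot, between the ribs: green, red, yellow, then blue beside the black strip. The gripper is clear.

```bash
python3 -c "
from plant import env
print(env.finish_job())"
```

```text
the job is handed in; nothing more can be done
None
```

All four tubes lie flat in the metal rack in reverse order (green farthest from the black end, then red, yellow and blue next to it), and the job was handed in at about 32 s; no verdict was returned.

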